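# Shift the bench gearbox into third

## Task

The gear lever of the small bench gearbox stands in first, in the near end of its zigzag gate (marked with one dot). Shift it along the gate, through second (two dots, at the right of the gate), into third: fully home in the far end of the gate, by the three dots. Then let go of the knob, and leave the other things on the bench where they are.

Things in the scene. Friction and masses are not known exactly. Their poses are not given: they have to be found in the camera images.
- gearbox: Grey gearbox fixed to the bench: housing 150 x 92 x 110 mm high, foot 176 x 118 mm, motor cylinder (dia 85) on its right side to y = -143 mm, belt pulley (dia 64) on its left to y = +84 mm. Origin: centre of the underside, on the bench; the lever pivots about this point. x runs along the gate from the near end (first) to the far end (third), y to the left, z up.
- gate (a point): Middle of the steel gate plate (6 mm thick, top 110 mm over the bench), 107 mm straight above the gearbox's origin, same axes. The slot is 16 mm wide. Its centre line (x, y in mm) runs straight from first (-36, 16) to (-12, 16), (-12, -16), (12, -16), (12, 16) and third (36, 16); second is the stretch at y = -16. Each end of the slot lies 8 mm beyond the first and last point.
- third (a point): Where the stem passes the plate in third: point (36, 16) of the gate, 107 mm over the bench. The knob is then at (59, 26, 176) mm from the gearbox's origin, in its axes.
- knob (a point): Centre of the black ball knob, dia 40 mm, on the lever, 187 mm from the gearbox's origin. The straight stem (dia 10, 3 mm play in the slot) joins the two, so with the stem at (x, y) of the gate the knob is at 187 mm x (x, y, 107) / |(x, y, 107)|, e.g. (-21, 28, 184) at the first corner. The lever moves with 1 to 2 N at the knob, has no spring and stays where left. Free all round and above.
- lever_fore (a joint): Lean of the lever along the gearbox's x (rad): 0 upright, + toward the far end; about -0.32 in first, +0.32 in third.
- lever_side (a joint): Lean of the lever along the gearbox's y (rad): 0 upright, + to the left; about +0.14 in the left lanes, -0.15 in second.
- mug: Green mug, dia 86 mm, 96 mm high, with a handle; a bystander, stands on the bench. Origin: centre of its underside.
- pincers: Pincers with red grips, 62 x 204 x 17 mm, lying on the bench; a bystander. Origin: centre of the underside.
- sanding_block: Wood-and-cork sanding block, 63 x 110 x 30 mm, lying on the bench; a bystander. Origin: centre of its underside.

How it is judged:
By the outcome, as a careful person would: the job done as asked, in the order asked, and still so for the second after the job is handed in, with the robot touching nothing.
It also fails if it takes over 38 s, if anything falls off the work surface, if the arm or the gripper's body presses on something with over 40 N, if the wrist force passes 120 N, or if a joint passes its speed limit or range.

## Robot

A 6-joint arm with a two-finger parallel gripper is mounted at the origin on the work surface; the furniture and walls round the work are solid. World frame = base frame: x ahead of the robot, y to its left, z up, the work surface at z = 0. Lengths are in m, angles in rad, forces in N, time in s.
With the tool pointing down it reaches from about 0.375 to 0.9 m from the base axis. Payload 3.1 kg.
Tool frame: the origin (TCP) lies midway between the tips of the shut fingers; the grasp point (between the pads) lies manip.hold_point_z behind it (manip.hold_point_z is the distance from the TCP to the grasp point, in m); z points along the fingers, y is the direction in which the jaws open and shut (so a half turn about z gives the same grasp; the last joint's range is limited). The gripper opens to 85 mm and grips with 20 to 120 N. Pads are 22 mm wide; open, the fingers measure 114 mm over their backs; the gripper's body (76 mm by 85 mm) begins 54 mm behind the grasp point. The pads swing forward as they close: fully open they stand 13 mm farther back than shut.
Start: joints at [0.954, 0.527, 1.433, -0, 1.181, -0.178], TCP at [0.265, 0.566, 0.231] pointing down, gripper open.
Joint ranges: [-3.08, 3.08], [-0.75, 2.2], [0.22, 2.44], [-1.43, 4.57], [0, 2.65], [-2.85, 2.85]. Speed limits (rad/s): [2.79, 2.79, 3.14, 3.14, 3.14, 3.14].

## Interface

Orientations are given as a unit quaternion [x, y, z, w].
In Python, from station import manip, snapshot, workorder, models gives the robot as it stands.
- The arm moves only by the tool jog_arm, never from a script. Its argument "commands" is a list of rows, each a list of 5 numbers: the opening in per cent of the stroke, from 0 (shut) to 100 (fully open), then the shift along the world's x, y, z in cm, then the turn about the world's z in rad. A call has 1 to 8 rows; each row shifts and turns the pose as measured when the row begins; what a row does not reach is not made up. A row lasts 1/12 s, in which the tool goes at most 41.7 mm and 7.16 degrees, less where a joint would pass 70% of its speed; a pose out of reach is approached as far as the arm can. A call with a gripper value outside its range is refused whole. The fingers move at their own pace and stop on an object; "squeeze" is the grip in N (left out, the last holds). Time passes only in rows, so rows that do not move let the fingers close. It gives the time, the measured TCP pose, the force and the opening at its end, in the units of the state.
- manip.sense(): the state, without advancing time (a new reading comes with each control period).
- snapshot(name): name is "scene" or "top" or "wrist"; returns a dict with "image" (384x512x3 uint8, red, green, blue), "intrinsics" (3x3 intrinsics, pixels), "extrinsics" (4x4, takes a point from camera to world coordinates); the wrist camera has in their place "hand_eye" (4x4, takes a point from camera to tool coordinates, whose origin is the TCP and whose axes are the flange's). Camera axes: x right, y down, z forward; pixel columns grow to the right and rows downward; lengths in m; the calibration is good to about 2 mm. A picture is of the moment at which its call begins: read the wrist's pose just before it. There is no depth.
- workorder.sign_off(): hands the job in, once; it reports no verdict.
Trained networks look in a picture, given as the dict that the camera call returned (one of the last four; its "shot" number tells which), for a name from the list of things; names that differ only in an ending like _2 or _b are one class to them, and where a whole thing is asked for, a point or a joint stands for the part that bears it (a point fixed in the world has none). Each returns a list of dicts, best first, with "score" (0 to 1); they miss things now and then, are a little off and sometimes report something else, mostly with a low value. They report only what shows in the picture. A call takes as long as a camera call.
- models.find_in(picture, name): "centre" ([x, y, z] in m, in world coordinates, good to about 4 mm: the middle of the surface that is visible of it).
- models.pinpoint(picture, name): "centre" ([x, y, z] in m, in world coordinates, good to about 4 mm: a listed point, or the origin of a listed thing).
The state is a dict: "t": time; "q": joint angles; "qd": joint speeds; "tau": joint torques, N m; "tcp_pos": TCP position; "tool_rot": TCP orientation; "force": force on the tool from outside, world axes, zero at the start; "ft_torque": the same for the moment, N m; "finger_gap": opening from 0.0 (shut) to 1.0 (fully open).
Only numpy, scipy, OpenCV 4.12 (cv2) and the standard library are available. Lean on these libraries where they do the work, as an engineer would, in place of code of your own. Each camera call takes 0.05 s, during which the arm holds its last target. There are 200 camera calls.

## Working session

There is one attempt and no reset: what is moved stays moved. The work goes in short steps, Python scripts to look and compute and a tool call to move; the robot and the scene stay as the last step left them, time stands still between calls to the robot, and variables do not carry over. Pictures are saved under pics/ and viewed, about 8 in all and at most 12, crops included, and the job is handed in when it is done.

Besides the shell and the picture viewer there is one more tool, called after "Emit:" as name([rows], argument=value, ...), one row to a line, values as JSON. jog_arm: Moves the arm, as the interface text tells. Its arguments: {"type":"object","properties":{"commands":{"type":"array","items":{"type":"array","items":{"type":"number"}}},"squeeze":{"type":"number"}},"required":["commands"]}

```bash
mkdir -p pics; python3 - <<'E'
from station import manip, snapshot, workorder, models
import cv2,numpy as np
s=manip.sense();print(s['t'],s['tcp_pos'],s['tool_rot'],s['finger_gap'],manip.hold_point_z)
ims=[]
for c in("scene","top"):
    p=snapshot(c);ims.append(p['image'])
    print(c,p['intrinsics'],p['extrinsics'])
    for n in("gearbox","gate","third","knob","mug","pincers","sanding_block"):
        r=models.pinpoint(p,n)
        print(n,[(np.round(d['centre'],3),round(d['score'],2)) for d in r[:2]])
    cv2.imwrite(f'pics/{c}0.png',p['image'][:,:,::-1])
E
```

```text
0.0 [0.26509872 0.56521028 0.23033975] [ 2.17641244e-01  9.76028243e-01 -9.94356315e-04 -4.09985342e-04] 1.0010458355957403 0.0187
scene [[361.97074385   0.         257.21114152]
 [  0.         361.97074385 191.12262552]
 [  0.           0.           1.        ]] [[ 8.25243296e-01 -2.72349372e-01  4.94771989e-01 -4.83019838e-04]
 [-5.64231635e-01 -4.36071167e-01  7.01059626e-01 -6.35760958e-01]
 [ 2.48226496e-02 -8.57710765e-01 -5.13532939e-01  6.26347074e-01]
 [ 0.00000000e+00  0.00000000e+00  0.00000000e+00  1.00000000e+00]]
gearbox [(array([ 0.505, -0.206, -0.002]), 0.82)]
gate [(array([ 0.505, -0.206,  0.109]), 0.83)]
third [(array([ 0.543, -0.192,  0.108]), 0.95)]
knob [(array([ 0.456, -0.176,  0.175]), 0.57)]
mug [(array([ 0.524,  0.255, -0.   ]), 0.97)]
pincers [(array([ 0.411,  0.073, -0.001]), 0.75)]
sanding_block [(array([ 0.364,  0.314, -0.004]), 0.87)]
top [[466.23430201   0.         255.88256078]
 [  0.         466.23430201 184.48037475]
 [  0.           0.           1.        ]] [[ 0.00958706 -0.98125593  0.19247047  0.19389202]
 [-0.99990275 -0.01135684 -0.00809391  0.02813138]
 [ 0.01012805 -0.19237416 -0.98126939  1.49874632]
 [ 0.          0.          0.          1.        ]]
gearbox [(array([ 0.501, -0.203, -0.003]), 0.94)]
gate [(array([ 0.505, -0.208,  0.104]), 0.96)]
third [(array([ 0.543, -0.193,  0.105]), 0.85)]
knob [(array([ 0.453, -0.173,  0.174]), 0.72)]
mug [(array([0.524, 0.254, 0.   ]), 0.91), (array([ 0.408,  0.075, -0.001]), 0.2)]
pincers [(array([ 0.408,  0.075, -0.   ]), 0.95)]
sanding_block []
```

```bash
ls; python3 -c "
import cv2,numpy as np
a=cv2.imread('pics/scene0.png');b=cv2.imread('pics/top0.png')
cv2.imwrite('pics/both.png',cv2.resize(np.hstack([a,b]),(800,300)))"
```

```text
pics
```

View pics/top0.png

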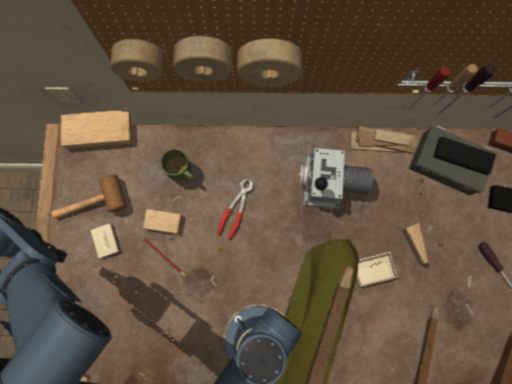

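View pics/scene0.png

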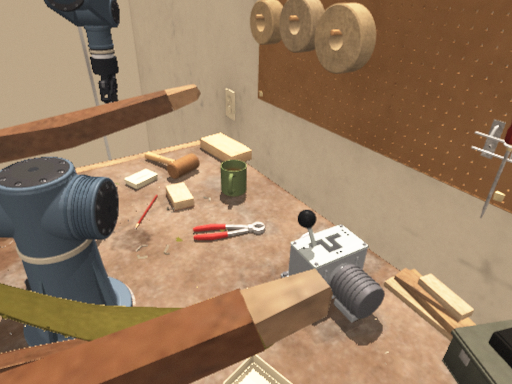

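Both views show the gearbox at right, with the lever in the near end of the slot. Two beams in the scene view (ends near (330,290) and (195,90)) may be raised. I'll triangulate them and fit the gearbox yaw.

```bash
cat > h.py <<'E'
import numpy as np,cv2
from station import manip,snapshot,models
def ray(p,uv):
    d=p['extrinsics'][:3,:3]@np.linalg.inv(p['intrinsics'])@[*uv,1];return p['extrinsics'][:3,3],d/np.linalg.norm(d)
def tri(p,a,q,b):
    o,d=ray(p,a);r,e=ray(q,b);t=np.linalg.lstsq(np.c_[d,-e],r-o,rcond=None)[0]
    x=o+d*t[0];y=r+e*t[1];return (x+y)/2,np.linalg.norm(x-y)
def proj(p,X):
    c=np.linalg.inv(p['extrinsics'])@[*X,1];u=p['intrinsics']@c[:3];return u[:2]/u[2]
E
python3 - <<'E'
from h import *
s=snapshot("scene");t=snapshot("top")
for a,b in(((328,290),(350,268)),((198,92),(435,310)),((198,92),(350,268)),((328,290),(435,310)),((210,318),(340,242))):print(a,b,*tri(s,a,t,b))
# plate crops
for n,p in(("s",s),("t",t)):
    u=proj(p,(.505,-.207,.12)).astype(int);k=45
    c=p['image'][u[1]-k:u[1]+k,u[0]-k:u[0]+k,::-1];print(u-k)
    cv2.imwrite(f'pics/c{n}.png',cv2.resize(c,(400,400),interpolation=cv2.INTER_CUBIC))
cv2.imwrite('pics/c.png',np.hstack([cv2.imread('pics/cs.png'),cv2.imread('pics/ct.png')]))
E
```

```text
(328, 290) (350, 268) [ 0.27894063 -0.30525627  0.17954038] 0.165420146780732
(198, 92) (435, 310) [ 0.13401486 -0.34349833  0.53594852] 0.008313168406046975
(198, 92) (350, 268) [ 0.21340512 -0.18397912  0.48643839] 0.0019989360045393105
(328, 290) (435, 310) [ 0.15733873 -0.44365527  0.36502972] 0.10353726644244168
(210, 318) (340, 242) [ 0.24805319 -0.22560727  0.07419288] 0.10356947679058082
[284 195]
[284 127]
```

View pics/c.png

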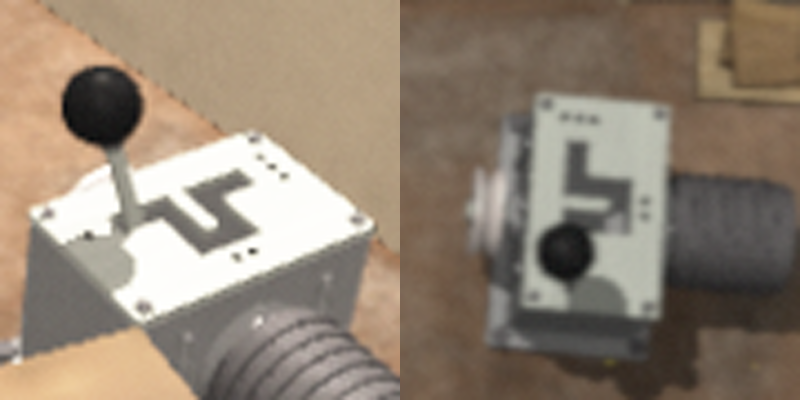

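```bash
python3 - <<'E'
from h import *
s=snapshot("scene");t=snapshot("top")
for b in((350,268),(318,360),(340,242),(305,300),(435,310),(418,370),(508,340)):
    o,d=ray(t,b);print(b)
    for z in(0,.1,.2,.3,.4,.5,.6,.7):
        X=o+d*(z-o[2])/d[2];print('  ',z,X[:2].round(3),proj(s,X).round())
E
```

```text
(350, 268)
   0 [ 0.221 -0.285] [241. 364.]
   0.1 [ 0.22  -0.264] [234. 321.]
   0.2 [ 0.218 -0.243] [226. 272.]
   0.3 [ 0.216 -0.223] [217. 217.]
   0.4 [ 0.214 -0.202] [207. 154.]
   0.5 [ 0.212 -0.181] [195.  82.]
   0.6 [ 0.21 -0.16] [181.  -3.]
   0.7 [ 0.209 -0.139] [ 165. -103.]
(318, 360)
   0 [-0.056 -0.179] [ 69. 399.]
   0.1 [-0.04  -0.165] [ 64. 351.]
   0.2 [-0.023 -0.152] [ 57. 297.]
   0.3 [-0.006 -0.138] [ 50. 236.]
   0.4 [ 0.01  -0.124] [ 42. 167.]
   0.5 [ 0.027 -0.11 ] [33. 87.]
   0.6 [ 0.044 -0.096] [22. -6.]
   0.7 [ 0.061 -0.082] [  10. -114.]
(340, 242)
   0 [ 0.303 -0.256] [267. 333.]
   0.1 [ 0.296 -0.237] [260. 293.]
   0.2 [ 0.289 -0.218] [253. 249.]
   0.3 [ 0.281 -0.199] [244. 199.]
   0.4 [ 0.274 -0.18 ] [234. 141.]
   0.5 [ 0.267 -0.161] [223.  74.]
   0.6 [ 0.259 -0.142] [209.  -4.]
   0.7 [ 0.252 -0.123] [193. -97.]
(305, 300)
   0 [ 0.122 -0.141] [161. 334.]
   0.1 [ 0.126 -0.13 ] [155. 295.]
   0.2 [ 0.131 -0.119] [149. 250.]
   0.3 [ 0.136 -0.107] [141. 199.]
   0.4 [ 0.141 -0.096] [133. 140.]
   0.5 [ 0.146 -0.085] [123.  72.]
   0.6 [ 0.15  -
[... 228 characters left out ...]
[214. 249.]
   0.5 [ 0.128 -0.355] [196. 137.]
   0.6 [ 0.134 -0.317] [175.   9.]
   0.7 [ 0.141 -0.279] [ 151. -139.]
(418, 370)
   0 [-0.083 -0.484] [ 99. 652.]
   0.1 [-0.064 -0.45 ] [ 90. 572.]
   0.2 [-0.046 -0.416] [ 79. 482.]
   0.3 [-0.027 -0.382] [ 68. 383.]
   0.4 [-0.009 -0.347] [ 55. 273.]
   0.5 [ 0.009 -0.313] [ 41. 148.]
   0.6 [ 0.028 -0.279] [25.  8.]
   0.7 [ 0.046 -0.245] [   6. -153.]
(508, 340)
   0 [ 0.007 -0.768] [ 359. 1114.]
   0.1 [ 0.02  -0.715] [335. 966.]
   0.2 [ 0.032 -0.662] [309. 806.]
   0.3 [ 0.044 -0.609] [281. 635.]
   0.4 [ 0.057 -0.556] [251. 450.]
   0.5 [ 0.069 -0.503] [218. 250.]
   0.6 [ 0.082 -0.449] [183.  32.]
   0.7 [ 0.094 -0.396] [ 145. -205.]
```

```bash
python3 - <<'E'
from h import *
t=snapshot("top")
cv2.imwrite('pics/t2.png',cv2.resize(t['image'][200:384,232:512,::-1],(800,526),interpolation=cv2.INTER_CUBIC))
E
```

```text
(no output)
```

View pics/t2.png

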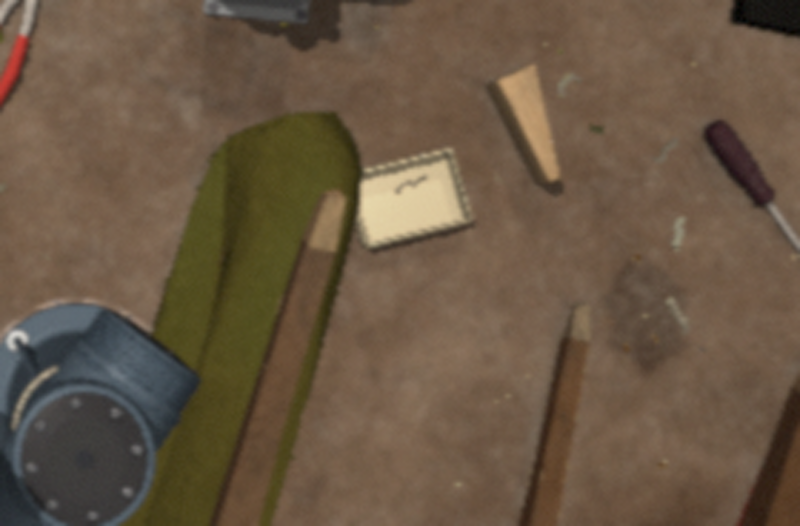

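The crops show the plate screws clearly, so I'll unproject them at z = 0.11. The long beam (scene end (198,92)) is at about (0.21, -0.18, 0.49), to the right of the base. I need to watch it when the arm swings over.

```bash
python3 - <<'E'
from h import *
s=snapshot("scene");t=snapshot("top")
k=90/400
for p,off,pts in((t,(284,127),[(148,103),(260,115),(250,308),(132,297)]),(s,(284,195),[(255,138),(358,220),(145,307),(45,213)])):
    W=[]
    for q in pts:
        uv=np.array(q)*k+off-0.5+k/2; o,d=ray(p,uv); W.append((o+d*(.110-o[2])/d[2])[:2])
    W=np.array(W);print(W.round(4).tolist(),W.mean(0).round(4))
    x=(W[0]+W[1]-W[2]-W[3]);y=(W[0]+W[3]-W[1]-W[2]);print(np.degrees([np.arctan2(x[1],x[0]),np.arctan2(-y[0],y[1])]),np.linalg.norm(x)/2,np.linalg.norm(y)/2)
c=np.array([.505,-.206]);
for yaw in(-4,-5,-6):
    a=np.radians(yaw);R=np.array([[np.cos(a),-np.sin(a)],[np.sin(a),np.cos(a)]])
    for g in((-36,16),(-12,16),(-12,-16),(12,-16),(12,16),(36,16)):
        v=np.array([*g,107.]);v*=.187/np.linalg.norm(v);print(yaw,g,(R@v[:2]+c).round(4),v[2].round(4))
E
```

```text
[[0.5775, -0.1705], [0.5699, -0.2482], [0.434, -0.2378], [0.4407, -0.1575]] [ 0.5055 -0.2035]
[-4.90625694 -5.18543583] 0.13687437050873957 0.07932847276648738
[[0.5773, -0.1726], [0.5706, -0.2512], [0.435, -0.2405], [0.4396, -0.1608]] [ 0.5056 -0.2063]
[-4.72290436 -4.06406571] 0.13711298109121275 0.07935788678804186
-4 (-36, 16) [ 0.4479 -0.1757] 0.1755
-4 (-12, 16) [ 0.4864 -0.1771] 0.1838
-4 (-12, -16) [ 0.4825 -0.232 ] 0.1838
-4 (12, -16) [ 0.5236 -0.2349] 0.1838
-4 (12, 16) [ 0.5275 -0.18  ] 0.1838
-4 (36, 16) [ 0.5657 -0.1839] 0.1755
-5 (-36, 16) [ 0.4485 -0.1747] 0.1755
-5 (-12, 16) [ 0.4869 -0.1768] 0.1838
-5 (-12, -16) [ 0.4821 -0.2316] 0.1838
-5 (12, -16) [ 0.5231 -0.2352] 0.1838
-5 (12, 16) [ 0.5279 -0.1804] 0.1838
-5 (36, 16) [ 0.5661 -0.185 ] 0.1755
-6 (-36, 16) [ 0.449  -0.1737] 0.1755
-6 (-12, 16) [ 0.4874 -0.1765] 0.1838
-6 (-12, -16) [ 0.4816 -0.2312] 0.1838
-6 (12, -16) [ 0.5226 -0.2355] 0.1838
-6 (12, 16) [ 0.5284 -0.1808] 0.1838
-6 (36, 16) [ 0.5665 -0.1861] 0.1755
```

Emit:
jog_arm([
  [100,1.6,-3.6,0.4,0.044],
  [100,1.6,-3.6,0.4,0.044],
  [100,1.6,-3.6,0.4,0.044],
  [100,1.6,-3.6,0.4,0.044],
  [100,1.6,-3.6,0.4,0.044],
  [100,1.6,-3.6,0.4,0.044],
  [100,1.6,-3.6,0.4,0.044],
  [100,1.6,-3.6,0.4,0.044],
], squeeze=20)

```text
t: 1.82
tcp_pos: [0.3931, 0.2742, 0.2639]
tool_rot: [0.027, 1.0, 0.003, 0.001]
force: [1.3, -1.0, -0.3]
finger_gap: 0.997
```

Emit:
jog_arm([
  [100,0.5,-3.5,0,-0.004],
  [100,0.5,-3.5,0,-0.004],
  [100,0.5,-3.5,0,-0.004],
  [100,0.5,-3.5,0,-0.004],
  [100,0.5,-3.5,0,-0.004],
  [100,0.5,-3.5,0,-0.004],
  [100,0.5,-3.5,0,-0.004],
])

```text
t: 2.4
tcp_pos: [0.4327, 0.017, 0.2675]
tool_rot: [0.041, 0.999, 0.004, 0.007]
force: [0.5, 0.8, 0.5]
finger_gap: 1.003
```

```bash
python3 - <<'E'
from h import *
m=manip.sense();print(m['q'],m['tcp_pos'],m['force'])
s=snapshot("scene");t=snapshot("top")
cv2.imwrite('pics/v1.png',cv2.resize(np.hstack([s['image'],t['image'][100:,128:]][:1]+[cv2.resize(t['image'],(512,384))])[:,:,::-1],(800,300)))
E
```

```text
[-0.22682056  0.21002507  1.85123096  0.01095136  1.06868604 -1.72028022] [0.43273315 0.01696949 0.26746049] [0.50935551 0.81008767 0.52929183]
```

View pics/v1.png

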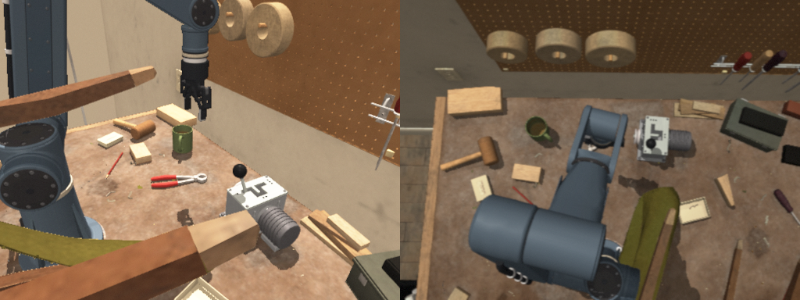

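The arm is heading over. Its shoulder and forearm stay clear of the beam: the shoulder is below it and the forearm to its left. I'll continue at moderate speed.

Emit:
jog_arm([
  [100,0.3,-2.4,0,0],
  [100,0.3,-2.4,0,0],
  [100,0.3,-2.4,0,0],
  [100,0.3,-2.4,0,0],
  [100,0.2,-2.4,0,0],
  [100,0.2,-2.4,0,0],
  [100,0.2,-2.4,0,0],
  [100,0,0,0,0],
])

```text
t: 3.17
tcp_pos: [0.4532, -0.1587, 0.2689]
tool_rot: [0.044, 0.999, 0.003, 0.009]
force: [-0.4, -0.5, -0.3]
finger_gap: 0.997
```

```bash
python3 - <<'E'
from h import *
m=manip.sense();print(m['q'].round(3),m['tcp_pos'],m['force'],m['tool_rot'])
w=snapshot("wrist");s=snapshot("scene")
for p in(w,s):print([(np.round(d['centre'],4),d['score']) for n in("knob","gate","third") for d in models.pinpoint(p,n)[:1]])
cv2.imwrite('pics/v2.png',cv2.resize(np.hstack([s['image'],w['image']])[:,:,::-1],(800,300)))
E
```

```text
[-0.579  0.276  1.748  0.017  1.105 -2.069] [ 0.45320043 -0.15866605  0.26889974] [-0.38211384 -0.49089093 -0.28752135] [0.04432982 0.99897113 0.0032734  0.00899063]
[(array([ 0.4584, -0.1726,  0.178 ]), 0.85), (array([ 0.5052, -0.2045,  0.1061]), 0.73), (array([ 0.5397, -0.1923,  0.1043]), 0.62)]
[(array([ 0.5056, -0.2035,  0.1059]), 0.63), (array([ 0.5046, -0.2043,  0.105 ]), 0.73), (array([ 0.544 , -0.1945,  0.1082]), 0.87)]
```

View pics/v2.png

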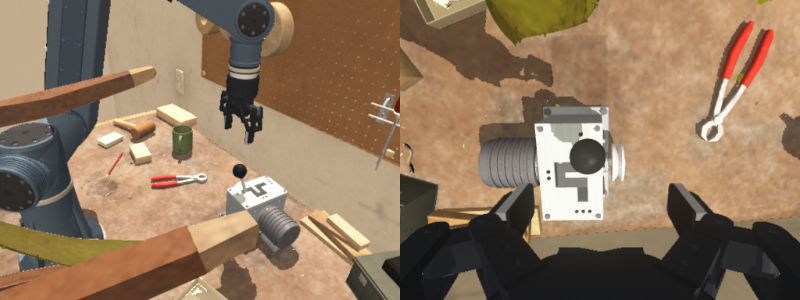

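Emit:
jog_arm([
  [100,0.2,-1.5,0,0],
  [100,0,0,-2.5,0],
  [100,0,0,-2.5,0],
  [100,0,0,-2.5,0],
  [100,0,0,-2.5,0],
  [100,0,0,-1,0],
  [100,0,0,0,0],
])

```text
t: 4.15
tcp_pos: [0.4583, -0.1744, 0.1577]
tool_rot: [0.039, 0.999, 0.0, 0.014]
force: [-0.4, -0.3, 0.3]
finger_gap: 0.997
```

```bash
python3 - <<'E'
from h import *
m=manip.sense();print(m['q'].round(3),m['tcp_pos'],m['force'],m['tool_rot'])
w=snapshot("wrist");s=snapshot("scene")
for p in(w,s):print([(np.round(d['centre'],4),d['score']) for n in("knob",) for d in models.pinpoint(p,n)[:1]])
u=proj(s,(.455,-.174,.17)).astype(int)
c=cv2.resize(s['image'][u[1]-72:u[1]+72,u[0]-96:u[0]+96],(512,384))
cv2.imwrite('pics/v3.png',cv2.resize(np.hstack([c,w['image']])[:,:,::-1],(800,300)))
E
```

```text
[-0.601  0.454  1.857  0.02   0.808 -2.107] [ 0.4583037  -0.17441491  0.15770636] [-0.35342137 -0.34022888  0.29947656] [3.91774086e-02 9.99140955e-01 1.95701616e-04 1.35072212e-02]
[(array([ 0.4585, -0.1717,  0.1773]), 0.7)]
[(array([ 0.4585, -0.1728,  0.1767]), 0.9)]
```

View pics/v3.png

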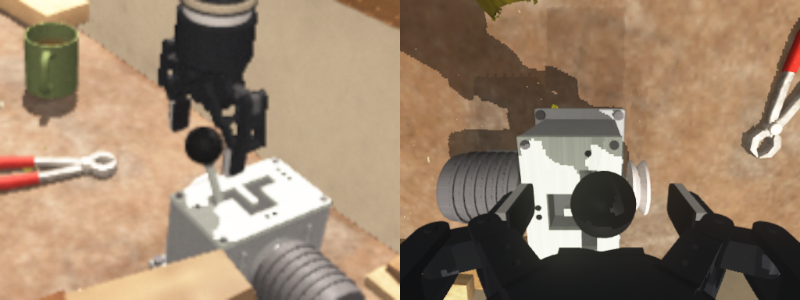

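Emit:
jog_arm([
  [0,0,0,0,0],
  [0,0,0,0,0],
  [0,0,0,0,0],
  [0,0,0,0,0],
  [0,0,0,0,0],
  [0,0,0,0,0],
], squeeze=20)

```text
t: 4.85
tcp_pos: [0.4621, -0.1762, 0.1645]
tool_rot: [0.039, 0.999, -0.003, 0.02]
force: [0.7, -0.2, -4.4]
finger_gap: 0.449
```

Emit:
jog_arm([
  [0,0,0.2,-0.5,0],
  [0,0.5,0,-0.1,0],
  [0,0.6,-0.05,0.1,0],
  [0,0.6,-0.05,0.1,0],
])

```text
t: 5.18
tcp_pos: [0.4761, -0.1743, 0.1646]
tool_rot: [0.038, 0.999, -0.004, 0.017]
force: [-0.4, -0.9, -1.8]
finger_gap: 0.45
```

Emit:
jog_arm([
  [0,0.6,-0.05,0,0],
  [0,0.6,-0.05,0,0],
  [0,0,0,0,0],
])

```text
t: 5.43
tcp_pos: [0.4894, -0.1755, 0.1664]
tool_rot: [0.038, 0.999, -0.004, 0.017]
force: [1.9, -0.9, -1.7]
finger_gap: 0.451
```

```bash
cat > look.py <<'E'
from h import *
m=manip.sense();print(m['t'],m['tcp_pos'].round(4),m['force'].round(1),m['finger_gap'])
c=np.array([.5055,-.205,0]);a=np.radians(-5);R=np.array([[np.cos(a),-np.sin(a),0],[np.sin(a),np.cos(a),0],[0,0,1]])
for n in("wrist","scene"):
    p=snapshot(n)
    for d in models.pinpoint(p,"knob")[:1]:
        g=R.T@(np.array(d['centre'])-c);print(n,np.round(d['centre'],4),round(d['score'],2),'gate',(g[:2]/g[2]*107).round(1),'len',np.linalg.norm(g).round(3))
E
python3 look.py
```

```text
5.4333 [ 0.4894 -0.1755  0.1664] [ 1.9 -0.9 -1.7] 0.45064349785343566
wrist [ 0.4826 -0.1723  0.184 ] 0.89 gate [-14.9  17.8] len 0.188
scene [ 0.4812 -0.1777  0.1829] 0.67 gate [-15.6  14.7] len 0.187
```

Emit:
jog_arm([
  [0,0.5,-0.05,0,0],
  [0,0,-0.6,0,0],
  [0,-0.05,-0.7,0,0],
  [0,-0.05,-0.7,0,0],
  [0,0,0,0,0],
])

```text
t: 6.05
tcp_pos: [0.4912, -0.19, 0.1676]
tool_rot: [0.04, 0.999, 0.003, 0.015]
force: [0.7, -2.1, -1.6]
finger_gap: 0.452
```

```bash
python3 look.py
```

```text
6.05 [ 0.4912 -0.19    0.1676] [ 0.7 -2.1 -1.6] 0.45174524426463386
wrist [ 0.4875 -0.1897  0.1852] 0.95 gate [-11.1   7.9] len 0.187
scene [ 0.4832 -0.1909  0.1856] 0.58 gate [-13.5   7. ] len 0.187
```

Emit:
jog_arm([
  [0,-0.05,-0.9,-0.1,0],
  [0,-0.1,-0.9,-0.1,0],
  [0,-0.1,-0.9,-0.1,0],
  [0,-0.1,-0.9,-0.1,0],
  [0,-0.1,-0.7,-0.1,0],
  [0,0,0,0,0],
])

```text
t: 6.75
tcp_pos: [0.4857, -0.228, 0.1629]
tool_rot: [0.04, 0.999, 0.01, 0.014]
force: [1.6, 1.4, 5.1]
finger_gap: 0.451
```

```bash
python3 look.py
```

```text
6.75 [ 0.4857 -0.228   0.1629] [1.6 1.4 5.1] 0.4512451982880402
wrist [ 0.4779 -0.224   0.1844] 0.76 gate [-15.  -12.4] len 0.187
scene [ 0.4789 -0.2297  0.1827] 0.59 gate [-14.3 -15.8] len 0.186
```

Emit:
jog_arm([
  [0,0,-0.5,0.2,0],
  [0,0.9,-0.1,0.1,0],
  [0,0.9,-0.1,0,0],
  [0,0.9,-0.1,0,0],
  [0,0.9,-0.1,0,0],
  [0,0,0,0,0],
])

```text
t: 7.45
tcp_pos: [0.5215, -0.2351, 0.1642]
tool_rot: [0.039, 0.999, 0.011, 0.009]
force: [1.4, 1.5, -0.8]
finger_gap: 0.451
```

```bash
python3 look.py
```

```text
7.45 [ 0.5215 -0.2351  0.1642] [ 1.4  1.5 -0.8] 0.45135627952368856
wrist [ 0.5135 -0.2312  0.1862] 0.8 gate [  5.9 -14.6] len 0.188
scene [ 0.5125 -0.2387  0.1828] 0.55 gate [  5.8 -19.3] len 0.186
```

Emit:
jog_arm([
  [0,0.6,-0.05,0,0],
  [0,0.6,0,0,0],
  [0,0,0,0,0],
])

```text
t: 7.9
tcp_pos: [0.5304, -0.2353, 0.1637]
tool_rot: [0.039, 0.999, 0.011, 0.006]
force: [0.9, -0.1, -1.3]
finger_gap: 0.448
```

```bash
python3 look.py
```

```text
7.9 [ 0.5304 -0.2353  0.1637] [ 0.9 -0.1 -1.3] 0.4483066409087917
wrist [ 0.5214 -0.2323  0.1806] 0.56 gate [ 10.8 -15.3] len 0.183
scene [ 0.5251 -0.2391  0.184 ] 0.76 gate [ 13.1 -18.8] len 0.188
```

Now at the second corner of second; cross left (+y, slightly +x).

Emit:
jog_arm([
  [0,0.05,0.9,0.05,0],
  [0,0.1,0.9,0.05,0],
  [0,0.1,0.9,0,0],
  [0,0.1,0.9,0,0],
  [0,0.1,0.9,-0.05,0],
  [0,0,0,0,0],
])

```text
t: 8.6
tcp_pos: [0.5368, -0.193, 0.1682]
tool_rot: [0.037, 0.999, 0.003, 0.01]
force: [0.2, -2.6, -3.5]
finger_gap: 0.454
```

```bash
python3 look.py
```

```text
8.6 [ 0.5368 -0.193   0.1682] [ 0.2 -2.6 -3.5] 0.4537415091544641
wrist [ 0.5296 -0.1922  0.1853] 0.79 gate [13.2  8.6] len 0.187
scene [ 0.5291 -0.1944  0.1828] 0.93 gate [13.2  7.4] len 0.185
```

Emit:
jog_arm([
  [0,0,0.8,0,0],
  [0,0,0.8,0,0],
  [0,0,0,0,0],
])

```text
t: 9.05
tcp_pos: [0.5376, -0.1788, 0.168]
tool_rot: [0.039, 0.999, 0.002, 0.011]
force: [-0.8, -1.1, 2.1]
finger_gap: 0.451
```

```bash
python3 look.py
```

```text
9.05 [ 0.5376 -0.1788  0.168 ] [-0.8 -1.1  2.1] 0.45066570414801205
wrist [ 0.5294 -0.1757  0.1834] 0.93 gate [12.4 18.2] len 0.187
scene [ 0.5312 -0.1787  0.1828] 0.81 gate [13.6 16.6] len 0.186
```

Emit:
jog_arm([
  [0,0.9,-0.1,-0.1,0],
  [0,0.9,-0.1,-0.2,0],
  [0,0.9,-0.1,-0.2,0],
  [0,0.9,-0.1,-0.2,0],
  [0,0.5,0,-0.1,0],
  [0,0,0,0,0],
])

```text
t: 9.75
tcp_pos: [0.5794, -0.1819, 0.1576]
tool_rot: [0.04, 0.999, 0.005, 0.006]
force: [-2.8, -0.8, 7.0]
finger_gap: 0.453
```

```bash
python3 look.py
```

```text
9.75 [ 0.5794 -0.1819  0.1576] [-2.8 -0.8  7. ] 0.4534921811846942
wrist [ 0.5681 -0.1821  0.1702] 0.61 gate [38.  17.8] len 0.183
scene [ 0.5688 -0.1849  0.1723] 0.9 gate [38.1 15.9] len 0.185
```

Near the end; push gently to the stop.

Emit:
jog_arm([
  [0,0.4,0,0,0],
  [0,0.4,0,0,0],
  [0,0.4,0,0,0],
])

```text
t: 10.2
tcp_pos: [0.5799, -0.1816, 0.1571]
tool_rot: [0.038, 0.999, 0.006, -0.006]
force: [-10.4, -3.1, 7.3]
finger_gap: 0.449
```

```bash
python3 look.py
```

```text
10.2 [ 0.5799 -0.1816  0.1571] [-10.4  -3.1   7.3] 0.4494209130566835
wrist [ 0.5719 -0.1822  0.1732] 0.63 gate [39.6 17.6] len 0.187
scene [ 0.5734 -0.1853  0.1732] 0.61 gate [40.7 15.8] len 0.187
```

Against the stop: 10 N with no motion. Release and rise.

Emit:
jog_arm([
  [0,0,0,0,0],
  [100,0,0,0,0],
  [100,0,0,0,0],
  [100,0,0,0,0],
  [100,0,0,0,0],
  [100,0,0,0,0],
])

```text
t: 10.9
tcp_pos: [0.582, -0.1816, 0.1582]
tool_rot: [0.04, 0.999, 0.006, -0.002]
force: [-0.1, -0.0, 0.2]
finger_gap: 0.998
```

Emit:
jog_arm([
  [100,0,0,1,0],
  [100,0,0,2.5,0],
  [100,0,0,2.5,0],
  [100,0,0,2.5,0],
  [100,0,0,2.5,0],
  [100,0,0,0,0],
])

```text
t: 11.4
tcp_pos: [0.5816, -0.18, 0.2735]
tool_rot: [0.04, 0.999, 0.007, -0.004]
force: [0.3, -0.6, 0.8]
finger_gap: 1.002
```

```bash
python3 look.py; python3 - <<'E'
from h import *
w=snapshot("wrist");s=snapshot("scene")
u=proj(s,(.51,-.19,.15)).astype(int)
c=cv2.resize(s['image'][u[1]-72:u[1]+72,u[0]-96:u[0]+96],(512,384))
cv2.imwrite('pics/v4.png',cv2.resize(np.hstack([c,w['image']])[:,:,::-1],(800,300)))
E
```

```text
11.4 [ 0.5816 -0.18    0.2735] [ 0.3 -0.6  0.8] 1.002080916435335
wrist [ 0.5685 -0.1791  0.1772] 0.72 gate [36.5 18.9] len 0.19
scene [ 0.5691 -0.1823  0.1726] 0.89 gate [38.1 17.5] len 0.185
```

View pics/v4.png

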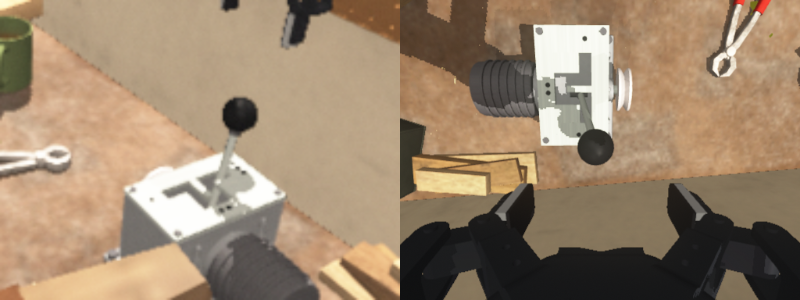

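```bash
python3 - <<'E'
from h import *
s=snapshot("scene");t=snapshot("top")
c=np.array([.5055,-.205]);a=np.radians(-5);R=np.array([[np.cos(a),-np.sin(a)],[np.sin(a),np.cos(a)]])
o=np.array([295,190]);k=8
im=cv2.resize(s['image'][190:190+75,295:395,::-1],None,fx=k,fy=k,interpolation=cv2.INTER_CUBIC)
for g in((-36,16),(-12,16),(-12,-16),(12,-16),(12,16),(36,16)):
    u=(proj(s,[*(R@(np.array(g)/1e3)+c),.11])-o+.5)*k;print(g,u.round());cv2.circle(im,tuple(int(v) for v in u),3,(0,0,255),-1)
cv2.imwrite('pics/v5.png',im)
E
```

```text
(-36, 16) [138. 434.]
(-12, 16) [206. 409.]
(-12, -16) [277. 474.]
(12, -16) [345. 448.]
(12, 16) [272. 385.]
(36, 16) [336. 361.]
```

View pics/v5.png

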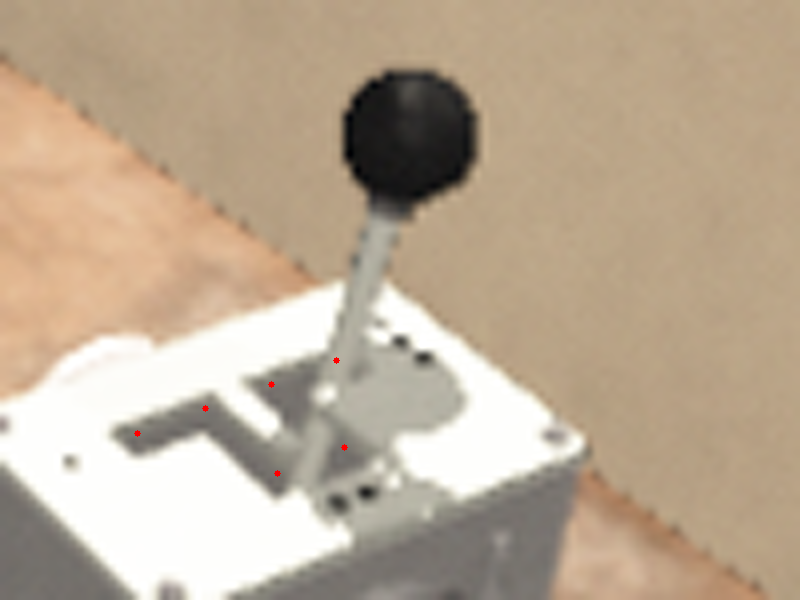

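The close-up shows the stem entering the plate at the third mark, around pixel (338,365). The lower streak is the stem seen through the open second lane. The gripper is clear, so I'm handing in.

```bash
python3 -c "
from station import workorder,manip
print(workorder.sign_off());print(manip.sense()['t'])"
```

```text
the job is handed in; nothing more can be done
None
the job is handed in; nothing more can be done
```

The lever is in third and the knob is released. I gripped the knob at 20 N and took it along the slot from first, through second, to the far end. There I pushed until it stopped moving at about 10 N, then opened the gripper and rose clear. The last clock reading before handing in was about 11.4 s, well under 38 s.

**Final position:** After release, the two camera estimates put the stem at gate (36.5, 18.9) and (38.1, 17.5) mm, against a nominal (36, 16). The differences are within the 3 mm play plus the networks' error of about 4 mm. A close-up shows the stem entering the plate at the third mark.

**Forces and contact:** The gripper read about 0 N once clear, and the highest wrist force I saw at the end of any move was about 13 N, against the stop. I moved nothing else on purpose, but I did not re-measure the mug, pincers or sanding block at the end.

**Checks that disagreed:**
- The wrist and scene estimates differed by up to about 5 mm sideways in second.
- One scene estimate of the knob before the grasp was far off, so I dropped it.
- A raised beam near the base looked close to the arm. I saw no contact with it in the pictures and no force from it.

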